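Point out the missing eyecup for the bench record

ROBOT

A 7-joint arm with a two-finger parallel gripper is mounted at the origin on the work surface. World frame = base frame: x ahead of the robot, y to its left, z up, the work surface at z = 0. Lengths are in m, angles in rad, forces in N, time in s.
With the tool pointing down it reaches from about 0.425 to 0.875 m from the base axis. Payload 4.7 kg.
Tool frame: the origin (TCP) lies between the finger pads, 19 mm behind the fingertips; this is the grasp point; z points along the fingers, y is the line along which they close (so a half turn about z gives the same grasp; the last joint's range is limited). The gripper opens to 85 mm and grips with 20 to 120 N. Pads are 22 mm wide; open, the fingers measure 114 mm over their backs; the gripper's body (76 mm by 85 mm) begins 54 mm behind the grasp point. The pads swing forward as they close: fully open they stand 13 mm farther back than shut.
Start: joints at [-1.322, 0.321, -0.07, 1.45, 0.023, 1.371, -0.057], TCP at [0.151, 0.632, 0.25] pointing down, gripper open.
Joint ranges: [-2.86, 2.86], [-0.3, 2.09], [-1.38, 1.24], [0.06, 2.45], [-1.56, 4.7], [0.09, 2.05], [-2.69, 2.69]. Speed limits (rad/s): [2.57, 2.57, 3.14, 3.14, 3.14, 3.14, 3.14].

INTERFACE

Orientations are given as a unit quaternion [w, x, y, z].
In Python, from plant import readout, capture, camera_model, env gives the robot as it stands.
- The arm moves only by the tool carry_out, never from a script. Its argument "commands" is one flat list of numbers, 4 for each row, row after row: the shift along the tool's x, y, z in mm, then the turn about the tool's z in degrees. A call has 1 to 12 rows; each row shifts and turns the commanded pose from where the row before left it, along the tool's axes as they then stand; what a row does not reach is not made up. A row lasts 1/12 s, in which the tool goes at most 41.7 mm and 7.16 degrees, less where a joint would pass 70% of its speed; a pose out of reach is approached as far as the arm can. A call is refused whole if a number of a shift passes 41.7 or a number of a turn 7.16, either way. A call with a gripper value outside its range is refused whole. "grip" is the opening, from -1 (shut) to 1 (fully open), set as the call begins (left out, the last holds). The fingers move at their own pace and stop on an object; "squeeze" is the grip in N (left out, the last holds). Time passes only in rows, so rows that do not move let the fingers close. It gives the time, the measured TCP pose, the force, the opening and the grip force at its end, in the units of the state.
- readout.observe(): the state, without advancing time (a new reading comes with each control period).
- capture(name): name is "side" or "top" or "wrist"; returns (picture, depth): 384x512x3 uint8, blue, green, red; 384x512 float32, m along the optical axis (not along the pixel's ray), 0 where there is no reading.
- camera_model(name): a dict with "fov_y" (degrees; the focal length in pixels is half the picture's height over the tangent of half this angle, whatever the lens; pixels are square), "cx", "cy" (the principal point, pixels), "rvec" (rotation vector, rad) and "tvec" (3), from world to camera coordinates, as OpenCV has them. Camera axes: x right, y down, z forward; pixel columns grow to the right and rows downward; lengths in m; the calibration is good to about 2 mm. A picture is of the moment at which its call begins: read the wrist's pose just before it. camera_model takes no time and is no camera call; for the wrist camera it gives the pose at the moment of the call.
- env.close_job(): hands the job in; it is judged then, once.
The state is a dict: "clock": time; "joints": joint angles; "joint_vel": joint speeds; "tau": joint torques, N m; "eef_pos": TCP position; "ee_rot": TCP orientation; "force": force on the tool from outside, world axes, zero at the start; "moment": the same for the moment, N m; "gripper_width": opening from 0.0 (shut) to 1.0 (fully open); "grasp_force": force on a finger pad.
Only numpy, scipy, OpenCV 4.12 (cv2) and the standard library are available. Lean on these libraries where they do the work, as an engineer would, in place of code of your own. Each camera call takes 0.05 s, during which the arm holds its last target. There are 200 camera calls.

TASK

One of the four optic housings in the clear tray has lost its eyecup: show the bench camera by pointing straight down at its bare eyepiece seat, the fingertips just above it without touching, for at least two seconds, and then in the same way, again for at least two seconds, at the spare eyecup (the tall rubber ring) in the orange organiser. Then press the large push button all the way down to log it, let it come back up and finish with the hand clear. Pick nothing up, do not touch or shift the housings, the tray, the organiser, its parts, the screwdriver or the bottle, do not press the small button, and do not bring the fingertips down low over any other housing or part.

Things in the scene. Friction and masses are not known exactly. Their poses are not given: they have to be found in the camera images.
- housing_bare: the optic housing that lacks its eyecup, loose, standing upright in the tray: a black rounded block 84 mm (its x) by 46 mm (its y), 112 mm tall, 250 g; on its top, at x = -20 mm, a bare round stub 26 mm in diameter and 8 mm tall with a pale lens in its end, and at x = +20 mm a low round bore rim, 41 mm, 4 mm tall. Origin: centre of its underside; x from stub to bore, z up
- housing_bare_seat (a point): centre of the top of that bare stub (eyepiece seat), 120 mm above the housing's underside; z up. Its neighbours' eyecups stand about 64 mm to the side and 14 mm higher
- housing_a: one of the three complete optic housings, loose: same black block and stub as housing_bare, but with a rubber eyecup ring (40 mm outside, 28 mm inside, 22 mm tall) over the stub. Origin: centre of its underside; x, z as housing_bare
- housing_a_seat (a point): centre of the top rim of the eyecup on that housing, 134 mm above the housing's underside and 20 mm towards -x from its middle; z up
- housing_b: one of the three complete optic housings, loose: same black block and stub as housing_bare, but with a rubber eyecup ring (40 mm outside, 28 mm inside, 22 mm tall) over the stub. Origin: centre of its underside; x, z as housing_bare
- housing_b_seat (a point): centre of the top rim of the eyecup on that housing, 134 mm above the housing's underside and 20 mm towards -x from its middle; z up
- housing_c: one of the three complete optic housings, loose: same black block and stub as housing_bare, but with a rubber eyecup ring (40 mm outside, 28 mm inside, 22 mm tall) over the stub. Origin: centre of its underside; x, z as housing_bare
- housing_c_seat (a point): centre of the top rim of the eyecup on that housing, 134 mm above the housing's underside and 20 mm towards -x from its middle; z up
- tray: clear plastic tray, fixed, 150 mm (x) by 276 mm (y), walls 60 mm high and 4 mm thick, floor 4 mm; the four housings stand in it in a row along its y, 64 mm apart, their eyepiece ends towards its -x. Origin: centre of its underside
- organiser: orange open parts organiser, fixed, 220 mm (x) by 150 mm (y), walls 32 mm high and 3 mm thick, floor 3 mm, 3 by 2 compartments about 70 mm square. Origin: centre of its underside
- spare_eyecup: the spare eyecup, loose in a compartment: a tall black rubber ring, 40 mm outside, 28 mm inside, 22 mm tall, 20 g, lying flat. Origin: centre of its underside
- spare_eyecup_top (a point): centre of the spare eyecup's top rim, 22 mm above its underside; z up
- lens_cap: a solid black rubber disc, 42 mm diameter, 9 mm tall, loose in a compartment. Origin: centre of its underside
- flat_ring: a flat black rubber ring, 46 mm outside, 36 mm inside, only 5 mm tall, loose in a compartment. Origin: centre of its underside
- focus_knob: a stepped black rubber knob, 28 mm diameter at the foot, 18 mm above, 26 mm tall, loose in a compartment. Origin: centre of its underside
- large_button (a joint): travel of that black push button in m: 0 up, 0.006 fully down; cap 44 mm diameter standing 10 mm out of its grey collar; spring, 1.5 N to start moving, 5 N at full travel, comes back up by itself
- large_button_top (a point): centre of the top of the large button's cap, 62 mm above the bench when up, on a fixed aluminium box 72 mm square and 40 mm high; moves with the cap; z up
- small_button (a joint): travel of that black push button in m: 0 up, 0.006 fully down; cap 22 mm diameter standing 10 mm out of its grey collar; spring, 1.5 N to start moving, 5 N at full travel, comes back up by itself
- small_button_top (a point): centre of the top of the small button's cap, 62 mm above the bench when up, on a box like the other one
- screwdriver: a screwdriver lying on the bench beyond the tray. Origin: its underside, x along it
- dispenser: a white round dispenser bottle, 64 mm diameter, 120 mm tall, standing at the back of the bench. Origin: centre of its underside
Not all that is in view belongs to the job. What is shaped like the housing_bare but green, red or yellow is not meant.

How it is judged:
On the way, in this order (a step that is already met when the one before it is completed fails the run):
1. point straight down at the bare seat (tool point within 18 mm sideways of its centre, 21 to 75 mm above it) for 2 s (horizontal distance between the grasp point and housing_bare_seat below 0.018 m and z of the grasp point in the frame of housing_bare_seat between 0.021 and 0.075 m and angle between the grasp point's own z axis and vertical above 2.7 rad), for 2 s.
2. point straight down at the spare eyecup (tool point within 18 mm sideways of its centre, 21 to 75 mm above its rim) for 2 s (horizontal distance between the grasp point and spare_eyecup_top below 0.018 m and z of the grasp point in the frame of spare_eyecup_top between 0.021 and 0.075 m and angle between the grasp point's own z axis and vertical above 2.7 rad), for 2 s.
3. press the large button down (at least 4.5 of its 6 mm) (value of joint large_button above 0.0045 m), for 0.05 s.
At the end, for the whole second after the job is handed in: both buttons are up (within 1.5 mm); the four housings stand upright (within 0.1 rad) and they and the four parts in the organiser lie within 8 mm of where they began; the screwdriver and the dispenser within 15 mm (distance of each of housing_bare, housing_a, housing_b, housing_c, spare_eyecup, lens_cap, flat_ring, focus_knob from where it was at the start of the episode below 0.008 m and value of joint each of large_button, small_button below 0.0015 m and angle between each of housing_bare, housing_a, housing_b, housing_c's own z axis and vertical below 0.1 rad and distance of each of screwdriver, dispenser from where it was at the start of the episode below 0.015 m); the robot touches nothing.
It fails at once if the robot touches a housing, a part in the organiser, the tray or the organiser (contact force between any of the fingers, the arm and housing_bare above 0.5 N or contact force between any of the fingers, the arm and housing_a above 0.5 N or contact force between any of the fingers, the arm and housing_b above 0.5 N or contact force between any of the fingers, the arm and housing_c above 0.5 N or contact force between any of the fingers, the arm and spare_eyecup above 0.5 N or contact force between any of the fingers, the arm and lens_cap above 0.5 N or contact force between any of the fingers, the arm and flat_ring above 0.5 N or contact force between any of the fingers, the arm and focus_knob above 0.5 N or contact force between any of the fingers, the arm and tray above 0.5 N or contact force between any of the fingers, the arm and organiser above 0.5 N).
It fails at once if a housing or a part in the organiser is shifted or lifted by more than 10 mm (distance of any of housing_bare, housing_a, housing_b, housing_c, spare_eyecup, lens_cap, flat_ring, focus_knob from where it was at the start of the episode above 0.01 m).
It fails at once if the robot points at a wrong thing (within 15 mm sideways, less than 55 mm over an eyecup or 70 mm over a part's foot) ((horizontal distance between the grasp point and housing_a_seat below 0.015 m and z of the grasp point in the frame of housing_a_seat below 0.055 m) or (horizontal distance between the grasp point and housing_b_seat below 0.015 m and z of the grasp point in the frame of housing_b_seat below 0.055 m) or (horizontal distance between the grasp point and housing_c_seat below 0.015 m and z of the grasp point in the frame of housing_c_seat below 0.055 m) or (horizontal distance between the grasp point and lens_cap below 0.015 m and z of the grasp point in the frame of lens_cap below 0.07 m) or (horizontal distance between the grasp point and flat_ring below 0.015 m and z of the grasp point in the frame of flat_ring below 0.07 m) or (horizontal distance between the grasp point and focus_knob below 0.015 m and z of the grasp point in the frame of focus_knob below 0.07 m)).
It fails at once if the small button is pressed (value of joint small_button above 0.002 m).
It fails at once if the screwdriver or the dispenser is moved by more than 15 mm (distance of any of screwdriver, dispenser from where it was at the start of the episode above 0.015 m).
It also fails if it takes over 51 s, if anything falls off the work surface, if the arm or the gripper's body presses on something with over 40 N, if the wrist force passes 120 N, or if a joint passes its speed limit or range.

## Working session

There is one attempt and no reset: what is moved stays moved. The work goes in short steps, Python scripts to look and compute and a tool call to move; the robot and the scene stay as the last step left them, time stands still between calls to the robot, and variables do not carry over. Pictures are saved under pics/ and viewed, at most 10 in all, crops included, and the job is handed in when it is done.

Besides the shell and the picture viewer there is one more tool, called after "Call:" as a command line: name --argument value ..., lists and objects as JSON in quotes. carry_out: Moves the arm, as the interface text tells. Its arguments: {"type":"object","properties":{"commands":{"type":"array"},"grip":{"type":"number"},"squeeze":{"type":"number"}},"required":["commands"]}

```bash
mkdir -p pics
cat > h.py <<'E'
import numpy as np, cv2
from plant import readout, capture, camera_model, env
def K(m):
    f=192/np.tan(np.radians(m["fov_y"])/2); return np.array([[f,0,m["cx"]],[0,f,m["cy"]],[0,0,1]])
def pts(m,depth):
    k=K(m); v,u=np.mgrid[:384,:512]
    c=np.stack([(u-k[0,2])/k[0,0]*depth,(v-k[1,2])/k[1,1]*depth,depth],-1)
    R=cv2.Rodrigues(np.array(m["rvec"],float))[0]
    return (c-np.array(m["tvec"],float).ravel())@R
E
python3 - <<'E'
from h import *
s=readout.observe(); print(s["clock"],s["eef_pos"],s["ee_rot"],s["gripper_width"])
for n in("top","side"):
    m=camera_model(n); p,d=capture(n); np.savez(n+".npz",p=p,d=d,P=pts(m,d)); cv2.imwrite(f"pics/{n}1.png",p)
    print(n,m)
E
```

```text
0.0 [0.15116399 0.63167354 0.24892376] [-6.13399378e-05  1.17119855e-01  9.93117336e-01 -9.45201369e-04] 1.0016843720597473
top {'fov_y': 47.65738219691923, 'cx': 258.9448901652865, 'cy': 191.64152910759452, 'rvec': array([ 2.17931571, -2.15646812,  0.13648521]), 'tvec': array([0.06231829, 0.57928593, 1.27053511])}
side {'fov_y': 50.027259229973595, 'cx': 250.29369721966214, 'cy': 190.2010410406276, 'rvec': array([ 2.16700155, -0.34384754,  0.19608979]), 'tvec': array([-0.51433324,  0.2310311 ,  1.13474242])}
```

View pics/top1.png

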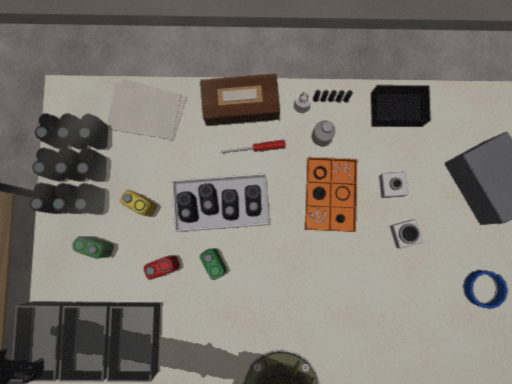

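View pics/side1.png

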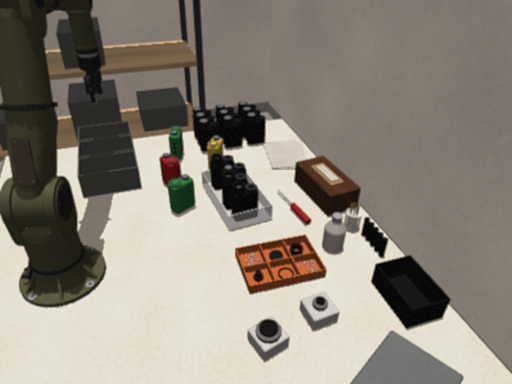

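The top view shows the tray with housings at (187,206), (208,198), (230,204) and (253,200). The organiser's rings are at (320,172) and (342,193), the cap is at (319,193) and the knob at (340,218). The large button is at (409,233) and the small one at (396,184). Next I enlarge and add heights.

Run:
```python
from h import *
z=np.load("top.npz"); p,P=z["p"],z["P"]
a=cv2.resize(p[170:235,170:275],None,fx=7,fy=7,interpolation=2)[:, :735]
b=cv2.resize(p[150:255,300:430],None,fx=5,fy=5,interpolation=2)
a=cv2.convertScaleAbs(a,alpha=1.8,beta=20)
cv2.imwrite("pics/a.png",a);cv2.imwrite("pics/b.png",b)
def show(n,u,v,zmin,zmax,r=14):
    q=P[v-r:v+r,u-r:u+r].reshape(-1,3); q=q[(q[:,2]>zmin)&(q[:,2]<zmax)]
    print(n,len(q),q.mean(0).round(4) if len(q) else "",((q.min(0)+q.max(0))/2).round(4) if len(q) else "", np.ptp(q,axis=0).round(3) if len(q) else "")
for i,(u,v) in enumerate([(187,206),(208,198),(230,204),(253,200)]):
    show(f"H{i} eyecup",u,v,.127,.16,r=18 if 0 else 14); show(f"H{i} top",u,v,.108,.16,14)
for n,u,v in [("ring1",320,172),("cap",319,193),("ring2",342,193),("knob",340,218),("x",342,170),("y",318,215)]:
    q=P[v-9:v+9,u-9:u+9,2]; print(n,np.percentile(q,[5,50,95,100]).round(3)); show(n,u,v,.0175,.05,9)
for n,u,v in [("large",409,233),("small",396,184)]: show(n,u,v,.055,.08,14)
```

```text
H0 eyecup 105 [0.5074 0.2738 0.1362] [0.5083 0.274  0.1352] [0.039 0.038 0.016]
H0 top 446 [0.5279 0.2727 0.1229] [0.5277 0.2667 0.1257] [0.077 0.067 0.035]
H1 eyecup 10 [0.5305 0.2171 0.1282] [0.5302 0.2141 0.1286] [0.02  0.019 0.003]
H1 top 412 [0.551  0.2158 0.118 ] [0.5515 0.2085 0.1191] [0.077 0.066 0.022]
H2 eyecup 97 [0.5163 0.1524 0.136 ] [0.5155 0.1524 0.135 ] [0.038 0.036 0.016]
H2 top 410 [0.5344 0.1526 0.1228] [0.535  0.1532 0.1255] [0.077 0.046 0.035]
H3 eyecup 97 [0.5286 0.0864 0.1364] [0.5281 0.0869 0.1352] [0.036 0.036 0.016]
H3 top 409 [0.5466 0.0877 0.1229] [0.5473 0.0886 0.1256] [0.077 0.046 0.035]
ring1 [-1.000e-03  4.000e-03  2.600e-02  1.327e+00]
ring1 76 [ 0.6417 -0.1155  0.0243] [ 0.6418 -0.1154  0.0248] [0.037 0.04  0.012]
cap [-1.000e-03  8.000e-03  1.500e-02  1.327e+00]
cap 3 [ 0.5833 -0.1182  0.0183] [ 0.5828 -0.1172  0.0183] [0.015 0.018 0.001]
ring2 [-0.     0.005  0.011  1.327]
ring2 0   
knob [-0.     0.004  0.029  0.035]
knob 46 [ 0.5055 -0.1724  0.0267] [ 0.5115 -0.1663  0.0262] [0.035 0.037 0.017]
x [-1.000e-03  4.000e-03  9.000e-03  1.327e+00]
x 0   
y [-0.001  0.004  0.01   0.019]
y 2 [ 0.5388 -0.1335  0.0183] [ 0.5388 -0.1335  0.0183] [0.    0.003 0.001]
large 200 [ 0.4594 -0.37    0.062 ] [ 0.4606 -0.3697  0.0626] [0.05  0.056 0.015]
small 55 [ 0.6046 -0.3353  0.0607] [ 0.6034 -0.3342  0.0612] [0.03  0.026 0.012]
```

View pics/a.png

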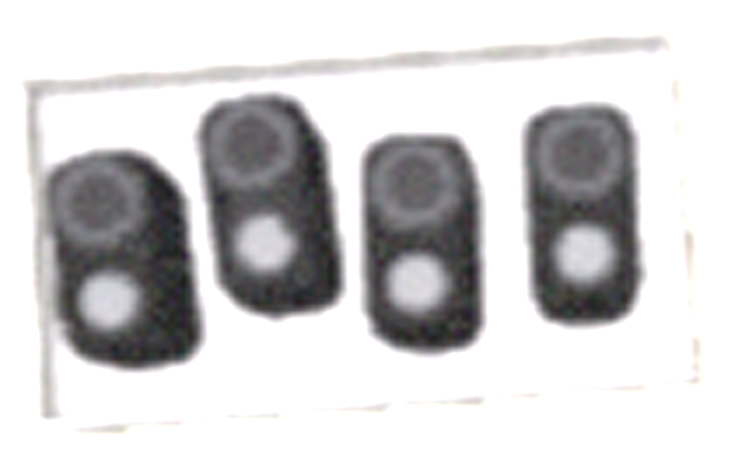

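View pics/b.png

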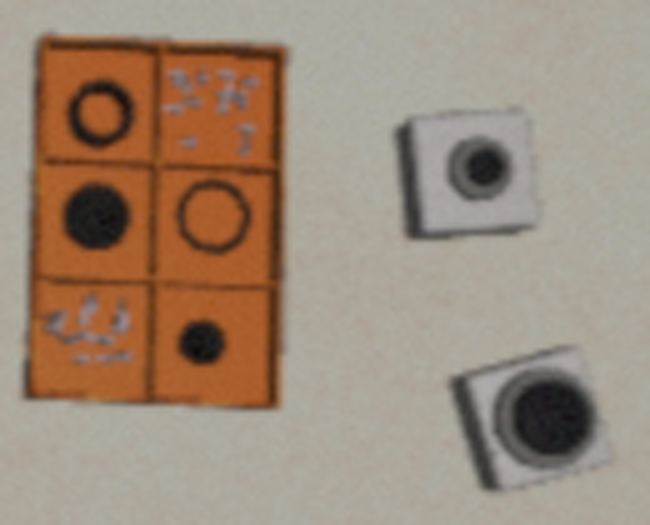

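The enlarged tray view shows the second housing from the left, with its seat at crop (264,243), as the bare one. Its peak is about 0.128 m against 0.138 m for the others. In the organiser, the tall ring is top left (height 0.025 m) and the thin ring is the flat one. The large button is the one at lower right. I refine these centres next.

```bash
cat >> h.py <<'E'
def go(x,y,z):
    s=readout.observe(); w,a,b,c=s["ee_rot"]
    from scipy.spatial.transform import Rotation as Ro
    R=Ro.from_quat([a,b,c,w]); print("t",round(s["clock"],2),"pos",np.round(s["eef_pos"],4),"F",np.round(s["force"],1),"tool mm",(1000*R.inv().apply(np.array([x,y,z])-s["eef_pos"])).round(1))
E
python3 - <<'E'
from h import *
m=camera_model("top");k=K(m);R=cv2.Rodrigues(m["rvec"])[0];C=-R.T@m["tvec"]
p=np.load("top.npz")["p"]; g=p.min(2)
def ray(u,v,z):
    d=R.T@np.linalg.inv(k)@[u,v,1]; return (C+d*(z-C[2])/d[2]).round(4)
def cen(mask,u0,v0,r):
    M=np.zeros_like(mask);M[v0-r:v0+r+1,u0-r:u0+r+1]=mask[v0-r:v0+r+1,u0-r:u0+r+1]
    n,l,st,c=cv2.connectedComponentsWithStats(M.astype(np.uint8)); i=1+st[1:,4].argmax(); return c[i],st[i]
for n,mask,u,v,r,h in [("seat0",g>70,185,213,5,.138),("bare",g>70,208,205,5,.124),("seat2",g>70,229,210,5,.138),("seat3",g>70,253,206,5,.138),
  ("spare",p[:,:,2]<90,320,172,8,.025),("large",p[:,:,2]<55,409,233,12,.062),("small",p[:,:,2]<55,396,184,7,.062)]:
    c,st=cen(mask,u,v,r); print(n,c.round(1),st,ray(*c,h))
go(.5305,.2165,.25)
E
```

```text
seat0 [185.  212.5] [182 209   8   8  47] [0.5069 0.2713 0.138 ]
bare [207.3 204.4] [204 201   8   8  47] [0.5309 0.2123 0.124 ]
seat2 [229.1 210. ] [226 207   8   7  46] [0.515  0.1508 0.138 ]
seat3 [253.  205.8] [250 202   8   8  47] [0.5273 0.0854 0.138 ]
spare [319.7 172.2] [314 166  13  13  70] [ 0.6411 -0.1155  0.025 ]
large [409.7 233.2] [403 226  15  15 171] [ 0.4584 -0.3714  0.062 ]
small [396.6 183. ] [394 180   7   7  37] [ 0.6054 -0.3368  0.062 ]
t 0.1 pos [0.1512 0.6317 0.249 ] F [-0.7  0.2  0.1] tool mm [-4.655e+02 -3.156e+02 -4.000e-01]
```

Call:
carry_out --commands '[-19.4,-13.3,0,0,-19.4,-13.3,0,0,-19.4,-13.3,0,0,-19.4,-13.3,0,0,-19.4,-13.3,0,0,-19.4,-13.3,0,0,-19.4,-13.3,0,0,-19.4,-13.3,0,0,-19.4,-13.3,0,0,-19.4,-13.3,0,0,-19.4,-13.3,0,0,-19.4,-13.3,0,0]' --grip -1

```text
clock: 1.1
eef_pos: [0.3411, 0.4216, 0.2496]
ee_rot: [-0.0, 0.117, 0.993, -0.0]
force: [-0.4, -0.2, -0.3]
gripper_width: -0.004
grasp_force: 0.0
```

Call:
carry_out --commands '[-19.4,-13.3,0,0,-19.4,-13.3,0,0,-19.4,-13.3,0,0,-19.4,-13.3,0,0,-19.4,-13.3,0,0,-19.4,-13.3,0,0,-19.4,-13.3,0,0,-19.4,-13.3,0,0,-19.4,-13.3,0,0,-19.4,-13.3,0,0,-10,-7,0,0,-9,-6,0,0]'

```text
clock: 2.1
eef_pos: [0.5143, 0.23, 0.2497]
ee_rot: [-0.0, 0.118, 0.993, -0.0]
force: [-0.8, 0.4, 0.4]
gripper_width: -0.0
grasp_force: 0.0
```

Run:
```python
from h import *
go(.531,.213,.174)
m=camera_model("wrist");p,d=capture("wrist"); cv2.imwrite("pics/w1.png",p); P=pts(m,d); np.savez("w.npz",p=p,P=P)
R=cv2.Rodrigues(m["rvec"])[0]
q=R@[.531,.213,.124]+m["tvec"]; print((K(m)@q/q[2])[:2])
```

```text
t 2.1 pos [0.5143 0.23   0.2497] F [-0.8  0.4  0.4] tool mm [-20.3 -12.6  75.7]
[243.90059171 213.44261949]
```

View pics/w1.png

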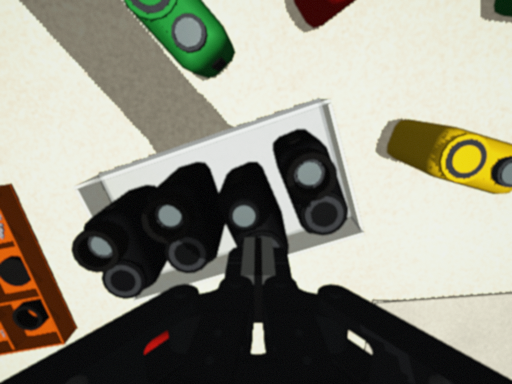

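The wrist view puts the bare lens at (243,215), against a predicted (244,213), so the position is confirmed. Now I move over it, go down and hold.

Call:
carry_out --commands '[-10,-6,0,0,-10,-6,0,0,0,0,10,0,0,0,10,0,0,0,10,0,0,0,10,0,0,0,10,0,0,0,10,0,0,0,10,0,0,0,5,0,0,0,0,0,0,0,0,0]'

```text
clock: 3.15
eef_pos: [0.5304, 0.2149, 0.1749]
ee_rot: [-0.0, 0.117, 0.993, -0.0]
force: [0.9, 0.1, -0.8]
gripper_width: 0.005
grasp_force: 0.0
```

Run:
```python
from h import *
go(.531,.213,.174)
m=camera_model("wrist");p,d=capture("wrist"); P=pts(m,d)
R=cv2.Rodrigues(m["rvec"])[0]
q=R@[.531,.213,.124]+m["tvec"]; e=(K(m)@q/q[2])[:2]; print(e)
u,v=e.astype(int); cv2.circle(p,(u,v),4,(0,0,255),1); cv2.imwrite("pics/w2.png",p)
```

```text
t 3.15 pos [0.5304 0.2149 0.1749] F [ 0.9  0.1 -0.8] tool mm [-1.1 -1.7  0.9]
[256.21254347 228.62201137]
```

View pics/w2.png

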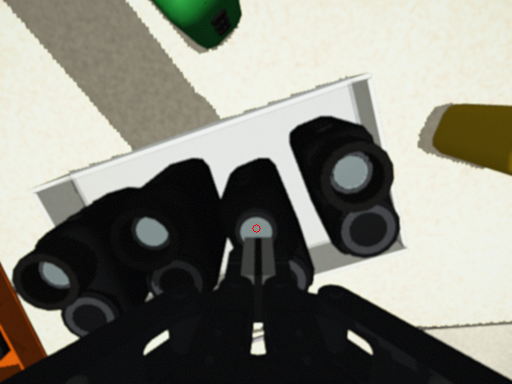

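The marker sits on the bare lens at (256,229), and that housing has no eyecup. I hold here for over 2 s.

Call:
carry_out --commands '[-1,-2,0,0,0,0,0,0,0,0,0,0,0,0,0,0,0,0,0,0,0,0,0,0,0,0,0,0,0,0,0,0,0,0,0,0,0,0,0,0,0,0,0,0,0,0,0,0]'

```text
clock: 4.2
eef_pos: [0.5309, 0.2128, 0.175]
ee_rot: [0.0, 0.117, 0.993, 0.0]
force: [-0.1, -0.5, 0.6]
gripper_width: -0.002
grasp_force: 0.0
```

Call:
carry_out --commands '[0,0,0,0,0,0,0,0,0,0,0,0,0,0,0,0,0,0,0,0,0,0,0,0,0,0,0,0,0,0,0,0,0,0,0,0,0,0,0,0,0,0,0,0,0,0,0,0]'

```text
clock: 5.2
eef_pos: [0.5309, 0.2128, 0.1751]
ee_rot: [0.0, 0.117, 0.993, 0.0]
force: [-0.1, -0.6, -0.0]
gripper_width: -0.004
grasp_force: 0.0
```

Call:
carry_out --commands '[0,0,0,0,0,0,0,0,0,0,0,0,0,0,0,0,0,0,0,0,0,0,0,0,0,0,-15,0,0,0,-15,0,0,0,-15,0,0,0,-15,0,0,0,-15,0,0,0,0,0]'

```text
clock: 6.2
eef_pos: [0.5325, 0.2133, 0.2534]
ee_rot: [0.002, 0.117, 0.993, 0.002]
force: [-0.3, -0.1, 0.6]
gripper_width: 0.002
grasp_force: 0.0
```

```bash
python3 -c "
from h import *
go(.6415,-.1155,.25)"
```

```text
t 6.2 pos [0.5325 0.2133 0.2534] F [-0.3 -0.1  0.6] tool mm [-182.5 -294.5    3. ]
```

Call:
carry_out --commands '[-10,-16,0,0,-10,-16,0,0,-10,-16,0,0,-10,-16,0,0,-10,-16,0,0,-10,-16,0,0,-10,-16,0,0,-10,-16,0,0,-10,-16,0,0,-10,-16,0,0,-10,-16,0,0,-10,-16,0,0]'

```text
clock: 7.2
eef_pos: [0.6028, -0.0028, 0.249]
ee_rot: [-0.0, 0.117, 0.993, -0.0]
force: [0.2, 0.5, -1.0]
gripper_width: 0.002
grasp_force: 0.0
```

Call:
carry_out --commands '[-10,-17,0,0,-10,-17,0,0,-10,-17,0,0,-10,-17,0,0,-10,-17,0,0,-10,-16,0,0,0,0,0,0,0,0,0,0]'

```text
clock: 7.87
eef_pos: [0.6373, -0.1154, 0.2489]
ee_rot: [-0.001, 0.118, 0.993, -0.0]
force: [0.0, 0.5, 1.1]
gripper_width: -0.0
grasp_force: 0.0
```

Run:
```python
from h import *
go(.6415,-.1155,.078)
m=camera_model("wrist");p,d=capture("wrist")
R=cv2.Rodrigues(m["rvec"])[0]
q=R@[.6415,-.1155,.025]+m["tvec"]; e=(K(m)@q/q[2])[:2]; print(e)
u,v=e.astype(int); cv2.circle(p,(u,v),4,(0,0,255),1); cv2.imwrite("pics/w3.png",p)
```

```text
t 7.87 pos [ 0.6373 -0.1154  0.2489] F [0.  0.5 1.1] tool mm [ -4.3   1.  170.9]
[259.39608875 168.71195582]
```

View pics/w3.png

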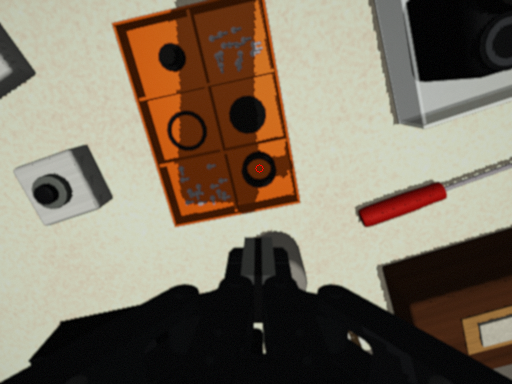

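The wrist view shows the marker centred in the tall ring at (259,169). The bottle is behind the fingers at (280,260), so I stay 58 mm over the rim, which keeps the gripper body above the bottle's 0.12 m top.

Call:
carry_out --commands '[-4,1,15,0,0,0,15,0,0,0,15,0,0,0,15,0,0,0,15,0,0,0,15,0,0,0,15,0,0,0,15,0,0,0,15,0,0,0,15,0,0,0,10,0,0,0,0,0]'

```text
clock: 8.92
eef_pos: [0.6399, -0.1121, 0.0864]
ee_rot: [-0.003, 0.116, 0.993, 0.0]
force: [-0.1, 0.6, 0.1]
gripper_width: 0.0
grasp_force: 0.0
```

```bash
python3 -c "
from h import *
go(.6415,-.1155,.083)
P=np.load('top.npz')['P'][118:150,308:345].reshape(-1,3); q=P[(P[:,2]>.06)&(P[:,2]<.2)]; print(q.min(0),q.max(0))"
```

```text
t 8.92 pos [ 0.6399 -0.1121  0.0864] F [-0.1  0.6  0.1] tool mm [-2.3 -3.   3.4]
[ 0.72718069 -0.15130198  0.0601256 ] [ 0.79071297 -0.08992545  0.12614793]
```

Bottle clearance is fine: it starts at x = 0.727 m. I hold here.

Call:
carry_out --commands '[-2,-3,3,0,0,0,0,0,0,0,0,0,0,0,0,0,0,0,0,0,0,0,0,0,0,0,0,0,0,0,0,0,0,0,0,0,0,0,0,0,0,0,0,0,0,0,0,0]'

```text
clock: 9.92
eef_pos: [0.6432, -0.1174, 0.087]
ee_rot: [0.0, 0.117, 0.993, 0.0]
force: [-0.8, 0.3, -0.1]
gripper_width: -0.003
grasp_force: 0.0
```

Call:
carry_out --commands '[0,0,0,0,0,0,0,0,0,0,0,0,0,0,0,0,0,0,0,0,0,0,0,0,0,0,0,0,0,0,0,0,0,0,0,0,0,0,0,0,0,0,0,0,0,0,0,0]'

```text
clock: 10.92
eef_pos: [0.6432, -0.1174, 0.087]
ee_rot: [0.0, 0.117, 0.993, 0.0]
force: [0.5, -0.7, 0.7]
gripper_width: -0.0
grasp_force: 0.0
```

Call:
carry_out --commands '[0,0,0,0,0,0,0,0,0,0,0,0,0,0,0,0,0,0,0,0,0,0,0,0,0,0,-20,0,0,0,-20,0,0,0,-20,0,0,0,-20,0,0,0,-20,0,0,0,0,0]'

```text
clock: 11.92
eef_pos: [0.6455, -0.1181, 0.1919]
ee_rot: [0.004, 0.117, 0.993, 0.0]
force: [0.7, -0.8, 0.5]
gripper_width: -0.001
grasp_force: 0.0
```

```bash
python3 -c "
from h import *
go(.459,-.3705,.18)"
```

```text
t 11.92 pos [ 0.6455 -0.1181  0.1919] F [ 0.7 -0.8  0.5] tool mm [ 122.7 -288.9   10.6]
```

Call:
carry_out --commands '[7,-16,0,0,7,-16,0,0,7,-16,0,0,7,-16,0,0,7,-16,0,0,7,-16,0,0,7,-16,0,0,7,-16,0,0,7,-16,0,0,7,-16,0,0,7,-16,0,0,7,-16,0,0]'

```text
clock: 12.92
eef_pos: [0.5152, -0.2862, 0.1869]
ee_rot: [-0.0, 0.118, 0.993, 0.0]
force: [-1.1, -0.2, -0.3]
gripper_width: 0.001
grasp_force: 0.0
```

Call:
carry_out --commands '[7,-16,0,0,7,-16,0,0,7,-16,0,0,7,-16,0,0,6,-16,0,0,5,-16,0,0,0,0,0,0,0,0,0,0,0,0,0,0]'

```text
clock: 13.67
eef_pos: [0.4567, -0.3682, 0.1868]
ee_rot: [0.0, 0.117, 0.993, 0.001]
force: [-0.5, 0.2, -0.0]
gripper_width: -0.001
grasp_force: 0.0
```

Run:
```python
from h import *
go(.459,-.3705,.09)
m=camera_model("wrist");p,d=capture("wrist")
R=cv2.Rodrigues(m["rvec"])[0]
q=R@[.459,-.3705,.062]+m["tvec"]; e=(K(m)@q/q[2])[:2]; print(e)
u,v=e.astype(int); cv2.circle(p,(u,v),4,(0,0,255),1); cv2.imwrite("pics/w4.png",p)
```

```text
t 13.67 pos [ 0.4567 -0.3682  0.1868] F [-0.5  0.2 -0. ] tool mm [-2.7 -1.8 96.8]
[256.54410718 193.92535268]
```

View pics/w4.png

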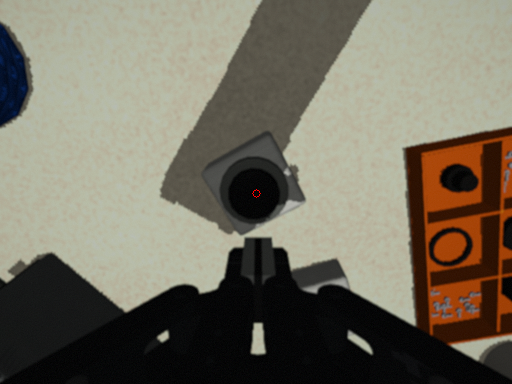

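The marker sits on the large cap at (256,194). Now I go down to just above it.

Call:
carry_out --commands '[-3,-2,12,0,0,0,12,0,0,0,12,0,0,0,12,0,0,0,12,0,0,0,12,0,0,0,10,0,0,0,10,0,0,0,4,0,0,0,0,0,0,0,0,0,0,0,0,0]'

```text
clock: 14.72
eef_pos: [0.4594, -0.372, 0.0917]
ee_rot: [0.001, 0.117, 0.993, -0.0]
force: [0.4, -0.0, -0.7]
gripper_width: -0.003
grasp_force: 0.0
```

Call:
carry_out --commands '[0,0,2,0,0,0,2,0,0,0,2,0,0,0,2,0,0,0,2,0,0,0,2,0,0,0,0,0,0,0,0,0]'

```text
clock: 15.38
eef_pos: [0.459, -0.3715, 0.0791]
ee_rot: [0.0, 0.117, 0.993, 0.0]
force: [-0.5, 0.1, 2.9]
gripper_width: -0.001
grasp_force: 1.2
```

Force is 2.9 N, so contact is made and the button is partly down. I go on in small steps.

Call:
carry_out --commands '[0,0,1,0,0,0,1,0,0,0,1,0,0,0,0,0,0,0,0,0]'

```text
clock: 15.8
eef_pos: [0.459, -0.3715, 0.0761]
ee_rot: [0.0, 0.117, 0.993, 0.0]
force: [-2.2, 0.4, 4.8]
gripper_width: -0.002
grasp_force: 2.0
```

Call:
carry_out --commands '[0,0,1,0,0,0,0.5,0,0,0,0,0,0,0,0,0]'

```text
clock: 16.13
eef_pos: [0.459, -0.3715, 0.0748]
ee_rot: [0.0, 0.117, 0.993, 0.0]
force: [-1.8, 1.6, 6.1]
gripper_width: -0.001
grasp_force: 3.1
```

Call:
carry_out --commands '[0,0,0.7,0,0,0,0,0,0,0,0,0]'

```text
clock: 16.38
eef_pos: [0.4591, -0.3716, 0.0748]
ee_rot: [0.0, 0.117, 0.993, 0.0]
force: [-2.7, 2.8, 11.4]
gripper_width: 0.002
grasp_force: 5.2
```

The button is at its stop: force jumped to 11.4 N with no further travel. I retreat.

Call:
carry_out --commands '[0,0,-5,0,0,0,-10,0,0,0,-15,0,0,0,-15,0,0,0,-15,0,0,0,-15,0,0,0,-15,0,0,0,-15,0,0,0,0,0,0,0,0,0,0,0,0,0,0,0,0,0]'

```text
clock: 17.38
eef_pos: [0.4585, -0.3711, 0.1776]
ee_rot: [-0.001, 0.117, 0.993, 0.0]
force: [0.5, 0.2, 0.0]
gripper_width: -0.0
grasp_force: 0.0
```

Run:
```python
from h import *
s=readout.observe(); print(s["eef_pos"],s["force"],np.abs(s["joint_vel"]).max())
m=camera_model("wrist");p,d=capture("wrist");P=pts(m,d)
q=P[np.hypot(P[...,0]-.459,P[...,1]+.3705)<.012]; q=q[q[:,2]<.1]; print("cap z",np.median(q[:,2]))
```

```text
[ 0.45846224 -0.37106011  0.17758597] [0.46194185 0.22015512 0.03982667] 0.0030876317594831287
cap z 0.0620328477832174
```

```bash
python3 -c "
from plant import env
print(env.close_job())"
```

```text
the job is handed in; nothing more can be done
None
```

The job is handed in; no verdict came back. I pointed at the bare seat and then the spare eyecup for over 2 s each, pressed the large button to its stop, saw it come back up, and left the hand clear at 17.4 s.

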